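# Dock and clamp an amplifier module on its cold plate

### The arm

A 7-joint arm with a two-finger parallel gripper is mounted at the origin on the work surface. World frame = base frame: x ahead of the robot, y to its left, z up, the work surface at z = 0. Lengths are in mm, angles in rad, forces in N, time in s.
With the tool pointing down it reaches from about 400 to 875 mm from the base axis. Payload 4.4 kg.
Tool frame: the origin (TCP) lies at the very end of the fingers, on their centre line; the grasp point (between the pads) lies 19 mm behind it; z points along the fingers, y is the direction in which the jaws open and shut (so a half turn about z gives the same grasp; the last joint's range is limited). The gripper opens to 85 mm and grips with 20 to 120 N. Pads are 22 mm wide; open, the fingers measure 114 mm over their backs; the gripper's body (76 mm by 85 mm) begins 54 mm behind the grasp point. The pads swing forward as they close: fully open they stand 13 mm farther back than shut.
Start: joints at [-0.066, 0.628, 0.038, 1.517, -0.027, 0.996, -0.02], TCP at [650.014, 0.027, 231.313] pointing down, gripper open.
Joint ranges: [-3.06, 3.06], [-0.37, 2.12], [-1.25, 1.32], [0.18, 2.47], [-1.1, 4.24], [0.23, 1.98], [-2.94, 2.94]. Speed limits (rad/s): [2.57, 2.57, 3.14, 3.14, 3.14, 3.14, 3.14].

### API

Orientations are given as [roll, pitch, yaw] about the fixed x, y, z axes, in that order (R = Rz(yaw) Ry(pitch) Rx(roll)).
In Python, from cell import read_state, get_image, calibration, finish_job gives the robot as it stands. The module is installed in compiled form; this text tells all that it offers.
- The arm moves only by the tool apply_moves, never from a script. Its argument "increments" is a list of rows, each an object of numbers: "tx", "ty", "tz": the shift along the world's x, y, z in m; "rx", "ry", "rz": the turn, a rotation vector about the world's x, y, z in units of 5 degrees (1.0 is 5 degrees); "claw": the finger opening in m, from 0 to 0.0854. In form: [{"tx": .., "ty": .., "tz": .., "rx": .., "ry": .., "rz": .., "claw": ..}, ...]. A call has 1 to 12 rows; each row is the pose to reach, as a shift and turn from the pose commanded when the call began; what a row does not reach only later rows make up. A row lasts 1/10 s, in which the tool goes at most 50 mm and 8.59 degrees, less where a joint would pass 70% of its speed; a pose out of reach is approached as far as the arm can. A call with a gripper value outside its range is refused whole. The fingers move at their own pace and stop on an object; the grip force is fixed at half the most. Time passes only in rows, so rows that repeat a pose let the fingers close. It gives the time, the measured TCP pose, the force and the opening at its end, in the units of the state.
- read_state(): the state, without advancing time (a new reading comes with each control period).
- get_image(name): name is "scene" or "side" or "wrist"; returns the picture (420x560x3 uint8, red, green, blue); there is no depth.
- calibration(name): a dict with "camera_matrix" (3x3 intrinsics, pixels), "origin" and "attitude" of the camera in the world. Camera axes: x right, y up, looking along -z (the intrinsics and any distortion apply to the point x, -y, -z); pixel columns grow to the right and rows downward; lengths in mm; the calibration is good to about 2 mm. A picture is of the moment at which its call begins: read the wrist's pose just before it. calibration takes no time and is no camera call; for the wrist camera it gives the pose at the moment of the call.
- finish_job(): hands the job in, once; it reports no verdict.
The state is a dict: "clock": time; "qpos": joint angles; "qd": joint speeds; "tau": joint torques, N m; "eef_pos": TCP position; "tool_rot": TCP orientation; "force": force on the tool from outside, world axes, zero at the start; "torque": the same for the moment, N m; "width": finger opening in mm.
Only numpy, scipy, OpenCV 4.12 (cv2) and the standard library are available. Lean on these libraries where they do the work, as an engineer would, in place of code of your own. Each camera call takes 0.05 s, during which the arm holds its last target. There are 200 camera calls.

### The job

Get the amplifier module ready for its power test: gently push it back between its guide rails until its rear is fully home on the stop block, then wind the clamp's T-handle clockwise until the pad grips the module firmly. Firm means about 0.45 newton-metres on the screw: go by the feel of the handle and do not overtighten. Then let go and leave the other things on the bench where they are.

Things in the scene. Friction and masses are not known exactly. Their poses are not given: they have to be found in the camera images.
- station: the fixed test station. Origin on the bench right under the clamp screw's upright axis; x points from the module's open front end to the stop block, z up. Finned aluminium cold plate 230 x 180 mm, top 40 mm up; rails 10 mm high beside the module. Over it a black bridge bar on two studs (28 mm wide, 160 mm along y, 112 to 134 mm up, studs to 150 mm) carries the clamp screw
- module: the amplifier module: flat black metal block 180 (x) x 64 x 30 mm, about 0.75 kg, loose on the cold plate between the rails (2 mm clear each side), sliding along the station's x. Origin under its centre, x towards its rear. It starts 20 to 40 mm short of the stop block; fully home its origin is at x = -18 mm in the station's frame
- module_front (a point): centre of the module's front end face (bare aluminium, 64 x 30 mm, looks along the module's -x), 15 mm above the cold plate: the place to push
- stop_face (a point): centre of the stop block's face, 13 mm above the cold plate; the module's rear end face lies flat on it when fully home
- pad: the clamp's round steel pressure pad, 22 mm across, the foot of the screw, which turns with it, just above the module. Origin at the centre of its underside. It has up to 1.5 mm of end play that does not show: the pad can rest on the module while the screw still turns freely, so where the clamp begins to bite must be felt
- hub (a point): centre of the T-handle, on the screw's upright axis, at the height of the bar's axis (about 188 mm above the bench, sinking as it is wound down; below the bar the bridge's stud tops, 150 mm up, are the highest things)
- bar_end (a point): point on the T-handle's horizontal bar 40 mm from the screw axis: the place to grip one end (the other end is its mirror image about the hub). The bar is plain round steel, 10 mm thick, 115 mm over its 15 mm ball ends; hub 22 mm across
- t_handle (a joint): turn of T-handle and screw in rad; grows clockwise seen from above, driving the pad down 6 mm per turn. About 0.6 to 1.1 turns are needed. It turns freely with 0.12 N m; once the pad bites, the torque climbs over less than a radian to 0.45 N m (11 N at 40 mm): firm, some 130 N on the module; 0.3 to 0.55 N m will do, over 0.65 N m is overtightened. Felt only while turning. The screw stays as left
- attenuator: bystander: small plain steel coaxial attenuator, 18 mm diameter, 40 mm tall, standing on a front corner of the cold plate, left of the module; origin at the centre of its foot
- load: bystander: black cylindrical dummy load standing on the bench, 36 mm diameter, 60 mm tall; origin at the centre of its foot
- finned_amp: bystander: loose black finned amplifier block on the bench, 110 x 80 x 45 mm; origin under its centre
- wrench: bystander: small steel wrench, 130 mm long, lying on the bench; origin under its middle
- screwdriver: bystander: screwdriver, 170 mm long, lying on the bench; origin under its middle
- multimeter: bystander: dark hand multimeter lying on the bench, 170 x 85 x 45 mm; origin under its centre
- tray: bystander: open grey plastic tray on the bench, 120 x 90 x 28 mm; origin under its centre
There are look-alikes about, which are no part of the job. What is shaped like the module but brown or red is not meant.

How it is judged:
By the outcome, as a careful person would: the job done as asked, in the order asked, and still so for the second after the job is handed in, with the robot touching nothing.
It also fails if it takes over 72 s, if anything falls off the work surface, if the arm or the gripper's body presses on something with over 40 N, if the wrist force passes 120 N, or if a joint passes its speed limit or range.

## Working session

There is one attempt and no reset: what is moved stays moved. The work goes in short steps, Python scripts to look and compute and a tool call to move; the robot and the scene stay as the last step left them, time stands still between calls to the robot, and variables do not carry over. Pictures are saved under pics/ and viewed, about 8 in all and at most 12, crops included, and the job is handed in when it is done.

Besides the shell and the picture viewer there is one more tool, called after "Call:" by a JSON object that holds its "fn" and its "kwargs". apply_moves: Moves the arm, as the interface text tells. Its arguments: {"type":"object","properties":{"increments":{"type":"array"}},"required":["increments"]}

```bash
mkdir -p pics; python3 - <<'E'
from cell import *
import cv2,numpy as np
for n in("scene","side"):
    cv2.imwrite(f"pics/{n}0.png",get_image(n)[:,:,::-1]); print(n,calibration(n))
print(calibration("wrist")); print(read_state())
E
```

```text
scene {'camera_matrix': array([[493.55720693,   0.        , 279.81106663],
       [  0.        , 493.55720693, 212.34931973],
       [  0.        ,   0.        ,   1.        ]]), 'origin': array([1407.71801048,  497.25922083, 1007.54842118]), 'attitude': array([ 0.85877539, -0.01906711,  2.08225986])}
side {'camera_matrix': array([[514.7020747 ,   0.        , 283.77299546],
       [  0.        , 514.7020747 , 210.40850495],
       [  0.        ,   0.        ,   1.        ]]), 'origin': array([-429.59248325, -925.2190173 ,  987.5626427 ]), 'attitude': array([ 0.99758168,  0.02329291, -0.78914863])}
{'camera_matrix': array([[306.52451083,   0.        , 283.64728634],
       [  0.        , 306.52451083, 212.5132512 ],
       [  0.        ,   0.        ,   1.        ]]), 'origin': array([648.48581102,  81.225816  , 374.60517713]), 'attitude': array([-0.31865376,  0.00156638,  0.00117696])}
{'clock': 0.1, 'qpos': array([-0.06579541,  0.62926155,  0.03845281,  1.51826589, -0.02700653,
        0.99630098, -0.02001418]), 'qd': array([-0.00123275, -0.00173874,  0.00022637, -0.00307152,  0.00094009,
       -0.00011296,  0.00102414]), 'tau': array([ 3.65140630e-03, -5.64529252e+01,  1.23032581e+00, -1.93971133e+01,
        1.11524854e-02,  5.46943455e-03, -1.37002465e-05]), 'eef_pos': array([6.49439653e+02, 2.47676256e-02, 2.30476737e+02]), 'tool_rot': array([-3.13987509e+00,  1.70258334e-05,  1.57076755e+00]), 'force': array([-0.60381818, -0.11707972, -0.32647654]), 'torque': array([-0.00777549,  0.00665844, -0.01071781]), 'width': 85.21961931866024}
```

View pics/scene0.png

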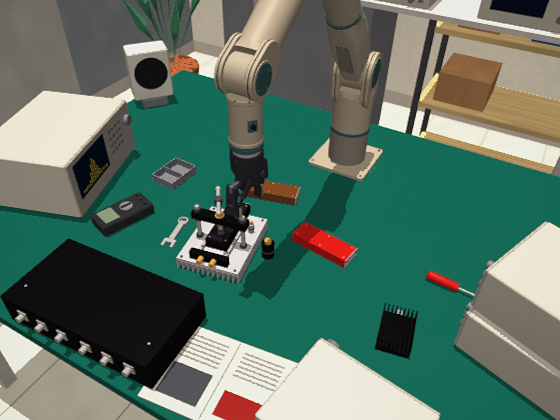

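View pics/side0.png

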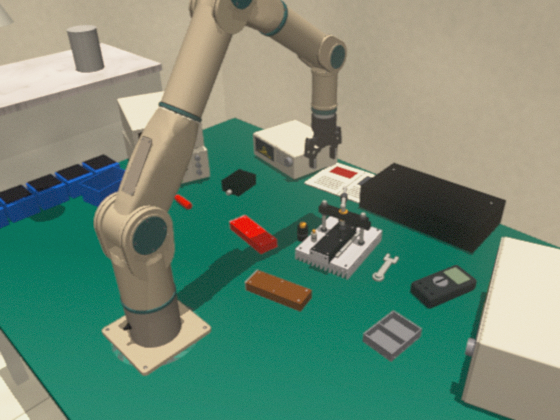

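```bash
cat > h.py <<'E'
from cell import *
import cv2,numpy as np
from scipy.spatial.transform import Rotation as R
def cam(n):
    c=calibration(n); return c['camera_matrix'],R.from_euler('xyz',c['attitude']).as_matrix(),np.array(c['origin'])
def ray(c,u,v):
    K,A,o=c; d=np.linalg.solve(K,[u,v,1]); return A@(d*[1,-1,-1])
def at(c,u,v,z):
    d=ray(c,u,v); return c[2]+d*(z-c[2][2])/d[2]
def proj(c,p):
    K,A,o=c; q=(A.T@(np.asarray(p)-o))*[1,-1,-1]; q=K@q; return q[:2]/q[2]
def tri(obs):
    M=0;b=0
    for c,u,v in obs:
        d=ray(c,u,v); d/=np.linalg.norm(d); P=np.eye(3)-np.outer(d,d); M=M+P; b=b+P@c[2]
    p=np.linalg.solve(M,b); return p,[proj(c,p)-[u,v] for c,u,v in obs]
E
python3 - <<'E'
from h import *
a=cv2.imread('pics/scene0.png')[180:285,172:272]; b=cv2.imread('pics/side0.png')[180:285,290:390]
f=lambda x:cv2.resize(x,None,fx=4,fy=4,interpolation=cv2.INTER_CUBIC)
cv2.imwrite('pics/c1.png',np.hstack([f(a),f(b)]))
cv2.imwrite('pics/w0.png',get_image('wrist')[:,:,::-1])
E
```

```text
(no output)
```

View pics/c1.png

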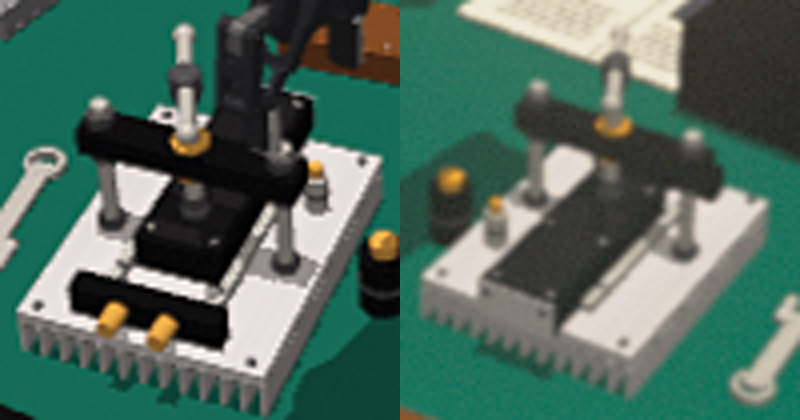

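View pics/w0.png

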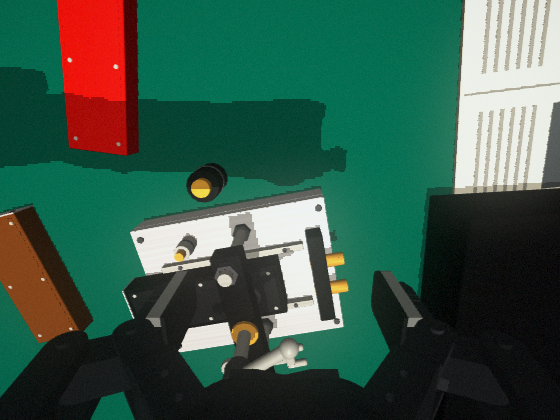

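```bash
python3 - <<'E'
from h import *
s,d,w=cam('scene'),cam('side'),cam('wrist')
S=lambda u,v:(172+u/4,180+v/4)
D=lambda u,v:(290+(u-400)/4,180+v/4)
print('plate wrist fl rl rr',*[at(w,*p,40).round(0) for p in((131,231),(321,190),(343,326))])
print('plate scene rr rl fl',*[at(s,*S(*p),40).round(0) for p in((18,312),(262,382),(383,155))])
print('plate side fl fr rr',*[at(d,*D(*p),40).round(0) for p in((422,275),(628,358),(768,203))])
for nm,a,b in(('hub',(185,80),(616,67)),('end1',(183,33),(620,37)),('end2',(187,137),(614,105)),('studL',(280,157),(541,90)),('studR',(100,106),(690,140)),('atten',(317,165),(496,202))):
    p,r=tri([(s,*S(*a)),(d,*D(*b))]); print(nm,p.round(1),np.round(r,1).tolist(),proj(w,p).round())
print('ends at 188 scene',*[at(s,*S(*p),188).round(0) for p in((183,33),(187,137),(185,80))],'side',*[at(d,*D(*p),188).round(0) for p in((620,37),(614,105),(616,67))],'wrist ball',at(w,290,348,188).round(),'gold nut',at(w,244,332,136).round(),'studL w',at(w,226,275,150).round())
print('modfront side top', *[at(d,*D(*p),70).round(0) for p in((482,280),(556,310))],'wrist',at(w,123,291,70).round(0))
print('modrear scene top',*[at(s,*S(*p),70).round(0) for p in((137,238),(215,260))],'stop', *[at(w,*p,66).round() for p in((306,228),(320,320))])
E
```

```text
plate wrist fl rl rr [469. -52.  40.] [690.  -3.  40.] [ 726. -186.   40.]
plate scene rr rl fl [ 727. -183.   40.] [697.  -7.  40.] [464. -52.  40.]
plate side fl fr rr [469. -53.  40.] [ 498. -229.   40.] [ 724. -188.   40.]
hub [ 611.  -117.2  187.9] [[-0.4, 0.0], [-0.3, -0.0]] [236. 379.]
end1 [ 603.8 -123.3  219.3] [[-1.0, 0.1], [-0.8, -0.0]] [219. 423.]
end2 [ 619.7 -111.5  147.8] [[0.0, -0.0], [0.0, 0.0]] [252. 337.]
studL [602.6 -51.4 143.8] [[-0.5, 0.1], [-0.5, -0.0]] [230. 275.]
studR [ 621.9 -181.3  146.2] [[-0.1, 0.0], [-0.1, 0.0]] [256. 395.]
atten [536.2 -65.4  79.2] [[-0.5, 0.1], [-0.4, -0.1]] [178. 256.]
ends at 188 scene [ 570. -146.  188.] [657. -83. 188.] [ 611. -116.  188.] side [647. -93. 188.] [ 569. -150.  188.] [ 611. -118.  188.] wrist ball [653. -88. 188.] gold nut [ 611. -116.  136.] studL w [601. -47. 150.]
modfront side top [ 466. -117.   70.] [ 476. -179.   70.] wrist [ 465. -114.   70.]
modrear scene top [ 652. -136.   70.] [643. -78.  70.] stop [672. -38.  66.] [ 692. -156.   66.]
```

The scene is clear. The station sits at about (611, -117) with yaw of about 0.18 rad. The module front is near (471, -148), about 33 mm short of home, and the handle bar lies at about 36° in world. I'll move in front of the module with the fingers shut.

Call:
{"fn": "apply_moves", "kwargs": {"increments": [{"tx": -0.213, "ty": -0.149, "rz": 2.06, "claw": 0}, {"tx": -0.213, "ty": -0.149, "rz": 2.06, "claw": 0}, {"tx": -0.213, "ty": -0.149, "rz": 2.06, "claw": 0}, {"tx": -0.213, "ty": -0.149, "rz": 2.06, "claw": 0}, {"tx": -0.213, "ty": -0.149, "rz": 2.06, "claw": 0}, {"tx": -0.213, "ty": -0.149, "rz": 2.06, "claw": 0}, {"tx": -0.213, "ty": -0.149, "tz": -0.184, "rz": 2.06, "claw": 0}, {"tx": -0.213, "ty": -0.149, "tz": -0.184, "rz": 2.06, "claw": 0}, {"tx": -0.213, "ty": -0.149, "tz": -0.184, "rz": 2.06, "claw": 0}, {"tx": -0.213, "ty": -0.149, "tz": -0.184, "rz": 2.06, "claw": 0}, {"tx": -0.213, "ty": -0.149, "tz": -0.184, "rz": 2.06, "claw": 0}]}}

```text
$.increments[0]: bad value
```

```bash
python3 - <<'E'
from h import *
s=read_state();print(s['clock'],s['eef_pos'],s['tool_rot'],s['force'],s['qpos'],s['width'])
w=get_image('wrist');d=get_image('side')[170:300,270:400]
d=cv2.resize(d,(420,420),interpolation=cv2.INTER_CUBIC)
cv2.imwrite('pics/p1.png',cv2.resize(np.hstack([w,d]),(800,343))[:,:,::-1])
E
```

```text
0.15 [6.49520478e+02 4.39152514e-02 2.30584314e+02] [-3.14009256e+00  1.83710182e-05  1.57081224e+00] [-1.31612665 -0.80913876 -0.17070649] [-0.06582444  0.6291635   0.03845188  1.51812818 -0.02699131  0.99631917
 -0.02001068] 85.56005851747422
```

View pics/p1.png

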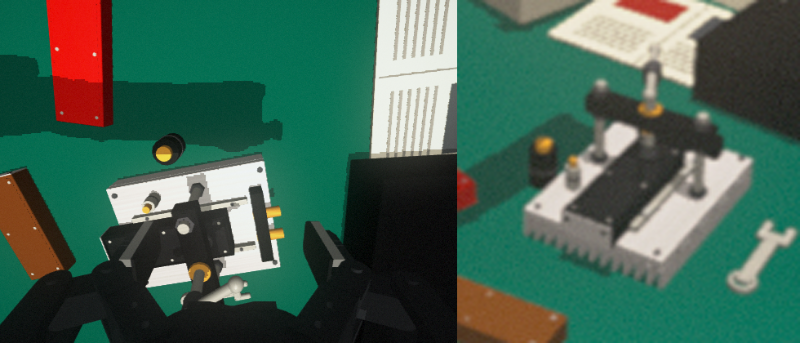

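The call was refused, so the arm hasn't moved and the picture is unchanged: front edge of the module still overhanging at left. I'll retry with every field filled in.

Call:
{"fn": "apply_moves", "kwargs": {"increments": [{"tx": -0.213, "ty": -0.149, "tz": 0.0, "rx": 0.0, "ry": 0.0, "rz": 2.06, "claw": 0.0}, {"tx": -0.213, "ty": -0.149, "tz": 0.0, "rx": 0.0, "ry": 0.0, "rz": 2.06, "claw": 0.0}, {"tx": -0.213, "ty": -0.149, "tz": 0.0, "rx": 0.0, "ry": 0.0, "rz": 2.06, "claw": 0.0}, {"tx": -0.213, "ty": -0.149, "tz": 0.0, "rx": 0.0, "ry": 0.0, "rz": 2.06, "claw": 0.0}, {"tx": -0.213, "ty": -0.149, "tz": 0.0, "rx": 0.0, "ry": 0.0, "rz": 2.06, "claw": 0.0}, {"tx": -0.213, "ty": -0.149, "tz": 0.0, "rx": 0.0, "ry": 0.0, "rz": 2.06, "claw": 0.0}]}}

```text
clock: 0.85
eef_pos: [431.3, -152.5, 231.3]
tool_rot: [-3.137, 0.0, 1.744]
force: [1.4, -0.8, -0.5]
width: 0.4
```

Call:
{"fn": "apply_moves", "kwargs": {"increments": [{"tx": 0.0, "ty": 0.0, "tz": -0.05, "rx": 0.0, "ry": 0.0, "rz": 0.0, "claw": 0.0}, {"tx": 0.0, "ty": 0.0, "tz": -0.1, "rx": 0.0, "ry": 0.0, "rz": 0.0, "claw": 0.0}, {"tx": 0.0, "ty": 0.0, "tz": -0.15, "rx": 0.0, "ry": 0.0, "rz": 0.0, "claw": 0.0}, {"tx": 0.0, "ty": 0.0, "tz": -0.184, "rx": 0.0, "ry": 0.0, "rz": 0.0, "claw": 0.0}, {"tx": 0.0, "ty": 0.0, "tz": -0.184, "rx": 0.0, "ry": 0.0, "rz": 0.0, "claw": 0.0}, {"tx": 0.0, "ty": 0.0, "tz": -0.184, "rx": 0.0, "ry": 0.0, "rz": 0.0, "claw": 0.0}]}}

```text
clock: 1.45
eef_pos: [437.3, -148.8, 47.4]
tool_rot: [-3.141, -0.0, 1.751]
force: [-0.0, 0.1, 0.4]
width: 0.3
```

```bash
python3 - <<'E'
from h import *
s=read_state();print(s['clock'],s['eef_pos'],s['tool_rot'],s['force'],s['torque'],s['qpos'],s['width'])
w=get_image('wrist');c=cam('wrist');print(c)
d=get_image('side')[170:300,270:400]
d=cv2.resize(d,(420,420),interpolation=cv2.INTER_CUBIC)
cv2.imwrite('pics/w1.png',w[:,:,::-1])
cv2.imwrite('pics/p2.png',cv2.resize(np.hstack([w,d]),(800,343))[:,:,::-1])
E
```

```text
1.45 [ 437.32299983 -148.79327881   47.43257738] [-3.14102731e+00 -4.44559950e-04  1.75084878e+00] [-0.02831797  0.14002311  0.3519295 ] [-0.02932446  0.05207309  0.0292439 ] [ 0.27181654  0.69568688 -0.00660138  2.17287521  0.01506993  0.27377279
  0.43229009] 0.28327196589575404
(array([[306.52451083,   0.        , 283.64728634],
       [  0.        , 306.52451083, 212.5132512 ],
       [  0.        ,   0.        ,   1.        ]]), array([[ 0.98364408, -0.17036878, -0.05847048],
       [ 0.18011144,  0.93400401,  0.3085391 ],
       [ 0.00204624, -0.31402386,  0.94941289]]), array([422.26763052, -69.16124574, 192.51587146]))
```

View pics/p2.png

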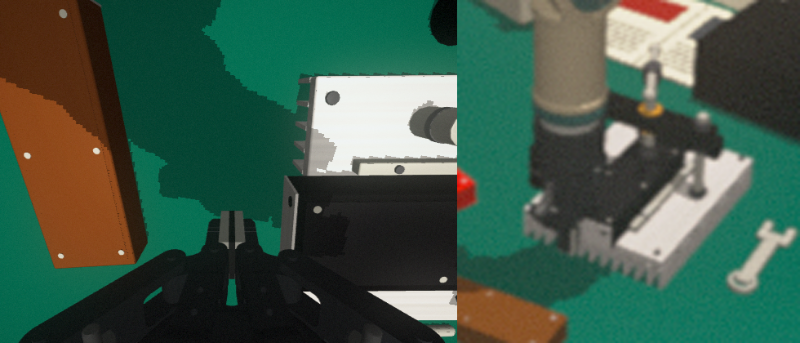

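```bash
python3 - <<'E'
from h import *
c=cam('wrist');k=.8163
e=np.array([.9838,.179]);n=np.array([-.179,.9838])
hub=np.array([611,-117.])
for nm,u,v,z in(('modFL',298,178,70),('modTopEdgeFar',455,177,70),('modfrontlow',297,248,70),('modRightEdge',430,290,70),('plateFL',313,75,40),('plateF2',306,175,40),('railend',355,160,50)):
    p=at(c,u/k,v/k,z)[:2]; print(nm,p.round(1),'s,n',((p-hub)@e).round(1),((p-hub)@n).round(1))
t=np.array([437.3,-148.8]);print('tcp',(t-hub)@e,(t-hub)@n)
E
```

```text
modFL [ 464.8 -105.6] s,n -141.8 37.4
modTopEdgeFar [545.4 -90.4] s,n -59.8 38.0
modfrontlow [ 475.4 -147. ] s,n -138.7 -5.3
modRightEdge [ 563.8 -161.7] s,n -54.4 -35.6
plateFL [467.2 -52.5] s,n -129.9 89.1
plateF2 [ 479.7 -111.5] s,n -128.2 28.9
railend [502.  -94.5] s,n -103.2 41.7
tcp -176.57826 -0.1925400000000134
```

Call:
{"fn": "apply_moves", "kwargs": {"increments": [{"tx": 0.00787, "ty": 0.00143, "tz": 0.0, "rx": 0.0, "ry": 0.0, "rz": 0.0, "claw": 0.0}, {"tx": 0.01574, "ty": 0.00286, "tz": 0.0, "rx": 0.0, "ry": 0.0, "rz": 0.0, "claw": 0.0}, {"tx": 0.01968, "ty": 0.00358, "tz": 0.0, "rx": 0.0, "ry": 0.0, "rz": 0.0, "claw": 0.0}, {"tx": 0.02263, "ty": 0.00412, "tz": 0.0, "rx": 0.0, "ry": 0.0, "rz": 0.0, "claw": 0.0}, {"tx": 0.02558, "ty": 0.00465, "tz": 0.0, "rx": 0.0, "ry": 0.0, "rz": 0.0, "claw": 0.0}, {"tx": 0.02854, "ty": 0.00519, "tz": 0.0, "rx": 0.0, "ry": 0.0, "rz": 0.0, "claw": 0.0}, {"tx": 0.03149, "ty": 0.00573, "tz": 0.0, "rx": 0.0, "ry": 0.0, "rz": 0.0, "claw": 0.0}, {"tx": 0.03444, "ty": 0.00627, "tz": 0.0, "rx": 0.0, "ry": 0.0, "rz": 0.0, "claw": 0.0}, {"tx": 0.03739, "ty": 0.0068, "tz": 0.0, "rx": 0.0, "ry": 0.0, "rz": 0.0, "claw": 0.0}]}}

```text
clock: 2.45
eef_pos: [470.7, -142.4, 47.4]
tool_rot: [-3.135, -0.002, 1.749]
force: [-7.0, -1.5, 7.2]
width: -0.3
```

Call:
{"fn": "apply_moves", "kwargs": {"increments": [{"tx": 0.00246, "ty": 0.00045, "tz": 0.0, "rx": 0.0, "ry": 0.0, "rz": 0.0, "claw": 0.0}, {"tx": 0.00492, "ty": 0.0009, "tz": 0.0, "rx": 0.0, "ry": 0.0, "rz": 0.0, "claw": 0.0}, {"tx": 0.00738, "ty": 0.00134, "tz": 0.0, "rx": 0.0, "ry": 0.0, "rz": 0.0, "claw": 0.0}, {"tx": 0.00984, "ty": 0.00179, "tz": 0.0, "rx": 0.0, "ry": 0.0, "rz": 0.0, "claw": 0.0}, {"tx": 0.0123, "ty": 0.00224, "tz": 0.0, "rx": 0.0, "ry": 0.0, "rz": 0.0, "claw": 0.0}, {"tx": 0.0123, "ty": 0.00224, "tz": 0.0, "rx": 0.0, "ry": 0.0, "rz": 0.0, "claw": 0.0}]}}

```text
clock: 3.05
eef_pos: [484.0, -140.0, 47.4]
tool_rot: [-3.136, -0.001, 1.75]
force: [-6.4, -0.7, 4.4]
width: -0.0
```

Call:
{"fn": "apply_moves", "kwargs": {"increments": [{"tx": 0.00148, "ty": 0.00027, "tz": 0.0, "rx": 0.0, "ry": 0.0, "rz": 0.0, "claw": 0.0}, {"tx": 0.00295, "ty": 0.00054, "tz": 0.0, "rx": 0.0, "ry": 0.0, "rz": 0.0, "claw": 0.0}, {"tx": 0.00443, "ty": 0.0008, "tz": 0.0, "rx": 0.0, "ry": 0.0, "rz": 0.0, "claw": 0.0}, {"tx": 0.0059, "ty": 0.00107, "tz": 0.0, "rx": 0.0, "ry": 0.0, "rz": 0.0, "claw": 0.0}, {"tx": 0.0059, "ty": 0.00107, "tz": 0.0, "rx": 0.0, "ry": 0.0, "rz": 0.0, "claw": 0.0}]}}

```text
clock: 3.55
eef_pos: [489.5, -139.1, 47.4]
tool_rot: [-3.136, -0.001, 1.75]
force: [-6.7, -1.5, 5.3]
width: -0.2
```

Call:
{"fn": "apply_moves", "kwargs": {"increments": [{"tx": 0.001, "ty": 0.0002, "tz": 0.0, "rx": 0.0, "ry": 0.0, "rz": 0.0, "claw": 0.0}, {"tx": 0.002, "ty": 0.0004, "tz": 0.0, "rx": 0.0, "ry": 0.0, "rz": 0.0, "claw": 0.0}, {"tx": 0.003, "ty": 0.0005, "tz": 0.0, "rx": 0.0, "ry": 0.0, "rz": 0.0, "claw": 0.0}, {"tx": 0.004, "ty": 0.0007, "tz": 0.0, "rx": 0.0, "ry": 0.0, "rz": 0.0, "claw": 0.0}, {"tx": 0.004, "ty": 0.0007, "tz": 0.0, "rx": 0.0, "ry": 0.0, "rz": 0.0, "claw": 0.0}]}}

```text
clock: 4.05
eef_pos: [492.4, -138.6, 47.4]
tool_rot: [-3.134, -0.002, 1.749]
force: [-7.6, -1.4, 6.6]
width: 0.1
```

Call:
{"fn": "apply_moves", "kwargs": {"increments": [{"tx": 0.001, "ty": 0.0002, "tz": 0.0, "rx": 0.0, "ry": 0.0, "rz": 0.0, "claw": 0.0}, {"tx": 0.002, "ty": 0.0004, "tz": 0.0, "rx": 0.0, "ry": 0.0, "rz": 0.0, "claw": 0.0}, {"tx": 0.003, "ty": 0.0005, "tz": 0.0, "rx": 0.0, "ry": 0.0, "rz": 0.0, "claw": 0.0}, {"tx": 0.003, "ty": 0.0005, "tz": 0.0, "rx": 0.0, "ry": 0.0, "rz": 0.0, "claw": 0.0}]}}

```text
clock: 4.45
eef_pos: [492.4, -138.5, 47.2]
tool_rot: [-3.129, -0.003, 1.748]
force: [-12.5, -2.6, 11.8]
width: 0.1
```

Call:
{"fn": "apply_moves", "kwargs": {"increments": [{"tx": 0.001, "ty": 0.0002, "tz": 0.0, "rx": 0.0, "ry": 0.0, "rz": 0.0, "claw": 0.0}, {"tx": 0.002, "ty": 0.0004, "tz": 0.0, "rx": 0.0, "ry": 0.0, "rz": 0.0, "claw": 0.0}, {"tx": 0.002, "ty": 0.0004, "tz": 0.0, "rx": 0.0, "ry": 0.0, "rz": 0.0, "claw": 0.0}]}}

```text
clock: 4.75
eef_pos: [492.5, -138.4, 47.2]
tool_rot: [-3.125, -0.003, 1.748]
force: [-16.3, -3.6, 14.8]
width: 0.1
```

```bash
python3 - <<'E'
from h import *
s=read_state();print(s['clock'],s['eef_pos'],s['force'],s['torque'])
a=get_image('scene')[190:280,180:260]; w=get_image('wrist')
cv2.imwrite('pics/w2.png',w[:,:,::-1])
f=cv2.resize(a,(400,450),interpolation=cv2.INTER_CUBIC)
cv2.imwrite('pics/p3.png',np.hstack([f,cv2.resize(w[:,160:560],(400,420))[0:420] if 0 else cv2.copyMakeBorder(w[:,160:560],0,30,0,0,cv2.BORDER_CONSTANT)])[:,:,::-1])
E
```

```text
4.75 [ 492.45442551 -138.44826652   47.18497947] [-16.26176946  -3.59598987  14.84149201] [-0.59842008  3.12157672 -0.01757612]
```

View pics/p3.png

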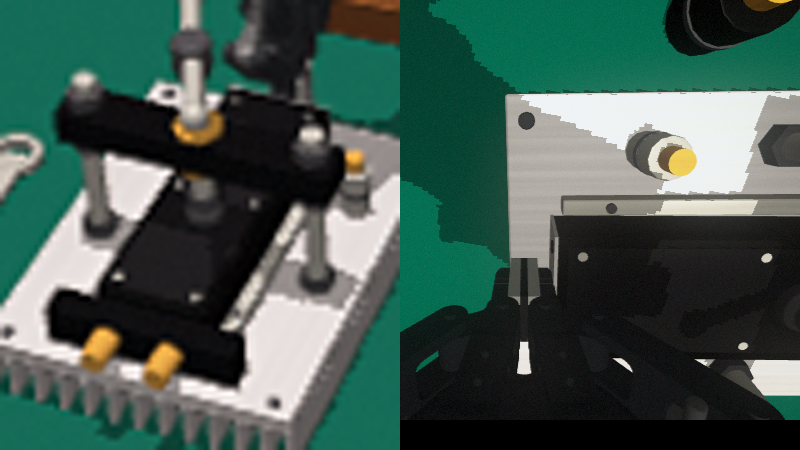

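The module's front is square to the rails, its rear lies on the stop, and the force rose with no further travel, so it is home. Next I'll back off and rise, turning the wrist on the way to the handle.

Call:
{"fn": "apply_moves", "kwargs": {"increments": [{"tx": -0.033, "ty": -0.006, "tz": 0.0, "rx": 0.0, "ry": 0.0, "rz": 0.0, "claw": 0.0}, {"tx": -0.033, "ty": -0.006, "tz": 0.045, "rx": 0.0, "ry": 0.0, "rz": 1.7, "claw": 0.0}, {"tx": -0.033, "ty": -0.006, "tz": 0.09, "rx": 0.0, "ry": 0.0, "rz": 3.4, "claw": 0.0}, {"tx": -0.033, "ty": -0.006, "tz": 0.135, "rx": 0.0, "ry": 0.0, "rz": 5.1, "claw": 0.0}, {"tx": -0.033, "ty": -0.006, "tz": 0.18, "rx": 0.0, "ry": 0.0, "rz": 6.8, "claw": 0.0}, {"tx": 0.0, "ty": -0.01, "tz": 0.193, "rx": 0.0, "ry": 0.0, "rz": 8.5, "claw": 0.0}, {"tx": 0.035, "ty": -0.015, "tz": 0.193, "rx": 0.0, "ry": 0.0, "rz": 10.2, "claw": 0.0}, {"tx": 0.07, "ty": -0.02, "tz": 0.193, "rx": 0.0, "ry": 0.0, "rz": 11.9, "claw": 0.0}, {"tx": 0.101, "ty": -0.023, "tz": 0.193, "rx": 0.0, "ry": 0.0, "rz": 13.6, "claw": 0.0}, {"tx": 0.101, "ty": -0.023, "tz": 0.193, "rx": 0.0, "ry": 0.0, "rz": 15.3, "claw": 0.0}, {"tx": 0.101, "ty": -0.023, "tz": 0.193, "rx": 0.0, "ry": 0.0, "rz": 17.0, "claw": 0.0}, {"tx": 0.101, "ty": -0.023, "tz": 0.193, "rx": 0.0, "ry": 0.0, "rz": 18.7, "claw": 0.0}]}}

```text
clock: 6.05
eef_pos: [603.0, -160.0, 240.4]
tool_rot: [3.142, 0.0, -2.895]
force: [0.0, -0.1, -0.2]
width: 0.2
```

Call:
{"fn": "apply_moves", "kwargs": {"increments": [{"tx": 0.0, "ty": 0.0, "tz": 0.0, "rx": 0.0, "ry": 0.0, "rz": 1.7, "claw": 0.0}, {"tx": 0.0, "ty": 0.0, "tz": 0.0, "rx": 0.0, "ry": 0.0, "rz": 3.4, "claw": 0.0}, {"tx": 0.0, "ty": 0.0, "tz": 0.0, "rx": 0.0, "ry": 0.0, "rz": 4.5, "claw": 0.0}, {"tx": 0.0, "ty": 0.0, "tz": 0.0, "rx": 0.0, "ry": 0.0, "rz": 4.5, "claw": 0.0}, {"tx": 0.0, "ty": 0.0, "tz": 0.0, "rx": 0.0, "ry": 0.0, "rz": 4.5, "claw": 0.0}]}}

```text
clock: 6.55
eef_pos: [602.7, -160.3, 240.4]
tool_rot: [-3.141, 0.0, -2.511]
force: [-0.2, -0.5, -0.2]
width: 0.1
```

```bash
python3 - <<'E'
from h import *
s=read_state();print(s['clock'],s['eef_pos'],s['tool_rot'],s['force'],s['torque'],s['qpos'])
c=cam('wrist');w=get_image('wrist');d=get_image('side')[170:310,280:420]
d=cv2.resize(d,(420,420),interpolation=cv2.INTER_CUBIC)
cv2.imwrite('pics/p4.png',cv2.resize(np.hstack([w,d]),(800,343))[:,:,::-1])
E
```

```text
6.55 [ 602.67710154 -160.30826759  240.43627853] [-3.14147927e+00  1.35026507e-04 -2.51064219e+00] [-0.19480086 -0.51798597 -0.2485477 ] [-0.00335893  0.01948711  0.01421661] [ 0.56551749  0.63754272 -0.59058181  1.57354259  0.39184959  1.05093831
  2.07073835]
```

View pics/p4.png

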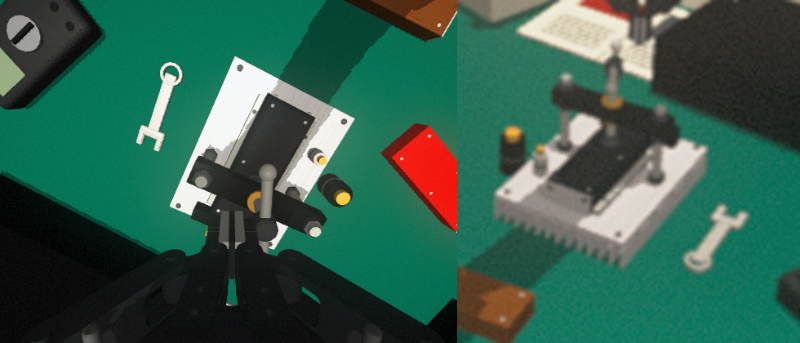

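```bash
python3 - <<'E'
from h import *
c=cam('wrist');k=.8163
for nm,u,v,z in(('ball',268,172,188),('barmid',268,200,188),('hub',267,230,190),('nut',256,200,136)): print(nm,at(c,u/k,v/k,z).round(1))
print(c[1][:,0],c[1][:,1])
E
```

```text
ball [ 570.  -145.2  188. ]
barmid [ 589.7 -129.3  188. ]
hub [ 612.3 -112.6  190. ]
nut [ 611.5 -119.2  136. ]
[-5.91598000e-01  8.06233075e-01  1.89522820e-04] [-0.7653785  -0.5615458  -0.31442338]
```

```bash
cat > path.py <<'E'
import sys,numpy as np
hub=np.array([611,-117.])
def P(f,tau=18,r=32):
    f=np.radians(f);return hub+r*np.array([np.cos(f),np.sin(f)])+tau*np.array([-np.sin(f),np.cos(f)])
def rows(P0,f0,fs,tau=18,rot=True):
    for f in fs:
        d=(P(f,tau)-P0)/1000
        print('{"tx": %.4f, "ty": %.4f, "tz": 0.0, "rx": 0.0, "ry": 0.0, "rz": %.2f, "claw": 0.0},'%(d[0],d[1],(f-f0)/5 if rot else 0))
E
python3 -c "
from path import *
print(P(216,30))
P0=P(216,30)
rows(P0,216,[216-7*i for i in range(1,10)])
print();rows(P(153),153,[153-6*i for i in range(1,13)])
"
```

```text
[ 602.74501375 -160.0796379 ]
{"tx": -0.0110, "ty": 0.0118, "tz": 0.0, "rx": 0.0, "ry": 0.0, "rz": -1.40, "claw": 0.0},
{"tx": -0.0147, "ty": 0.0144, "tz": 0.0, "rx": 0.0, "ry": 0.0, "rz": -2.80, "claw": 0.0},
{"tx": -0.0180, "ty": 0.0174, "tz": 0.0, "rx": 0.0, "ry": 0.0, "rz": -4.20, "claw": 0.0},
{"tx": -0.0209, "ty": 0.0208, "tz": 0.0, "rx": 0.0, "ry": 0.0, "rz": -5.60, "claw": 0.0},
{"tx": -0.0234, "ty": 0.0245, "tz": 0.0, "rx": 0.0, "ry": 0.0, "rz": -7.00, "claw": 0.0},
{"tx": -0.0255, "ty": 0.0285, "tz": 0.0, "rx": 0.0, "ry": 0.0, "rz": -8.40, "claw": 0.0},
{"tx": -0.0270, "ty": 0.0327, "tz": 0.0, "rx": 0.0, "ry": 0.0, "rz": -9.80, "claw": 0.0},
{"tx": -0.0280, "ty": 0.0371, "tz": 0.0, "rx": 0.0, "ry": 0.0, "rz": -11.20, "claw": 0.0},
{"tx": -0.0284, "ty": 0.0416, "tz": 0.0, "rx": 0.0, "ry": 0.0, "rz": -12.60, "claw": 0.0},

{"tx": 0.0000, "ty": 0.0038, "tz": 0.0, "rx": 0.0, "ry": 0.0, "rz": -1.20, "claw": 0.0},
{"tx": 0.0005, "ty": 0.0077, "tz": 0.0, "rx": 0.0, "ry": 0.0, "rz": -2.40, "claw": 0.0},
{"tx": 0.0013, "ty": 0.0114, "tz": 0.0, "rx": 0.0, "ry": 0.0, "rz": -3.60, "claw": 0.0},
{"tx": 0.0026, "ty": 0.0151, "tz": 0.0, "rx": 0.0, "ry": 0.0, "rz": -4.80, "claw": 0.0},
{"tx": 0.0042, "ty": 0.0185, "tz": 0.0, "rx": 0.0, "ry": 0.0, "rz": -6.00, "claw": 0.0},
{"tx": 0.0061, "ty": 0.0219, "tz": 0.0, "rx": 0.0, "ry": 0.0, "rz": -7.20, "claw": 0.0},
{"tx": 0.0084, "ty": 0.0249, "tz": 0.0, "rx": 0.0, "ry": 0.0, "rz": -8.40, "claw": 0.0},
{"tx": 0.0110, "ty": 0.0278, "tz": 0.0, "rx": 0.0, "ry": 0.0, "rz": -9.60, "claw": 0.0},
{"tx": 0.0139, "ty": 0.0303, "tz": 0.0, "rx": 0.0, "ry": 0.0, "rz": -10.80, "claw": 0.0},
{"tx": 0.0170, "ty": 0.0325, "tz": 0.0, "rx": 0.0, "ry": 0.0, "rz": -12.00, "claw": 0.0},
{"tx": 0.0204, "ty": 0.0344, "tz": 0.0, "rx": 0.0, "ry": 0.0, "rz": -13.20, "claw": 0.0},
{"tx": 0.0239, "ty": 0.0359, "tz": 0.0, "rx": 0.0, "ry": 0.0, "rz": -14.40, "claw": 0.0},
```

Call:
{"fn": "apply_moves", "kwargs": {"increments": [{"tx": 0.0, "ty": 0.0, "tz": -0.035, "rx": 0.0, "ry": 0.0, "rz": 0.0, "claw": 0.0}, {"tx": 0.0, "ty": 0.0, "tz": -0.07, "rx": 0.0, "ry": 0.0, "rz": 0.0, "claw": 0.0}, {"tx": 0.0, "ty": 0.0, "tz": -0.07, "rx": 0.0, "ry": 0.0, "rz": 0.0, "claw": 0.0}]}}

```text
clock: 6.95
eef_pos: [599.1, -160.2, 166.2]
tool_rot: [3.135, -0.007, -2.509]
force: [-0.6, 0.2, 0.1]
width: -0.2
```

Call:
{"fn": "apply_moves", "kwargs": {"increments": [{"tx": -0.004, "ty": 0.0045, "tz": 0.0, "rx": 0.0, "ry": 0.0, "rz": -0.5, "claw": 0.0}, {"tx": -0.008, "ty": 0.009, "tz": 0.0, "rx": 0.0, "ry": 0.0, "rz": -1.0, "claw": 0.0}, {"tx": -0.011, "ty": 0.0118, "tz": 0.0, "rx": 0.0, "ry": 0.0, "rz": -1.4, "claw": 0.0}, {"tx": -0.0147, "ty": 0.0144, "tz": 0.0, "rx": 0.0, "ry": 0.0, "rz": -2.8, "claw": 0.0}, {"tx": -0.018, "ty": 0.0174, "tz": 0.0, "rx": 0.0, "ry": 0.0, "rz": -4.2, "claw": 0.0}, {"tx": -0.0209, "ty": 0.0208, "tz": 0.0, "rx": 0.0, "ry": 0.0, "rz": -5.6, "claw": 0.0}]}}

```text
clock: 7.55
eef_pos: [582.9, -141.0, 172.2]
tool_rot: [-3.139, 0.003, -3.003]
force: [1.1, -4.0, -0.8]
width: -0.1
```

```bash
cat > tq.py <<'E'
from cell import read_state
import numpy as np
s=read_state();p=s['eef_pos'];F=s['force'];r=(p[:2]-[611,-117])/1000
print(s['clock'],p.round(1),'yaw',np.degrees(s['tool_rot'][2]).round(1),'F',F.round(1),'Tz',s['torque'].round(2),'axis',(s['torque'][2]+r[0]*F[1]-r[1]*F[0]).round(3),'rxF',(r[0]*F[1]-r[1]*F[0]).round(3),'q7',s['qpos'][6].round(2))
E
python3 tq.py
```

```text
7.55 [ 582.9 -141.   172.2] yaw -172.1 F [ 1.1 -4.  -0.8] Tz [-0.61 -0.08  0.02] axis 0.162 rxF 0.139 q7 1.59
```

```bash
python3 -c "
from path import *
rows(P(188),188,[188-7*i for i in range(1,13)])
"
```

```text
{"tx": -0.0025, "ty": 0.0037, "tz": 0.0, "rx": 0.0, "ry": 0.0, "rz": -1.40, "claw": 0.0},
{"tx": -0.0045, "ty": 0.0077, "tz": 0.0, "rx": 0.0, "ry": 0.0, "rz": -2.80, "claw": 0.0},
{"tx": -0.0060, "ty": 0.0119, "tz": 0.0, "rx": 0.0, "ry": 0.0, "rz": -4.20, "claw": 0.0},
{"tx": -0.0070, "ty": 0.0163, "tz": 0.0, "rx": 0.0, "ry": 0.0, "rz": -5.60, "claw": 0.0},
{"tx": -0.0075, "ty": 0.0208, "tz": 0.0, "rx": 0.0, "ry": 0.0, "rz": -7.00, "claw": 0.0},
{"tx": -0.0074, "ty": 0.0252, "tz": 0.0, "rx": 0.0, "ry": 0.0, "rz": -8.40, "claw": 0.0},
{"tx": -0.0068, "ty": 0.0297, "tz": 0.0, "rx": 0.0, "ry": 0.0, "rz": -9.80, "claw": 0.0},
{"tx": -0.0056, "ty": 0.0340, "tz": 0.0, "rx": 0.0, "ry": 0.0, "rz": -11.20, "claw": 0.0},
{"tx": -0.0039, "ty": 0.0382, "tz": 0.0, "rx": 0.0, "ry": 0.0, "rz": -12.60, "claw": 0.0},
{"tx": -0.0017, "ty": 0.0421, "tz": 0.0, "rx": 0.0, "ry": 0.0, "rz": -14.00, "claw": 0.0},
{"tx": 0.0009, "ty": 0.0457, "tz": 0.0, "rx": 0.0, "ry": 0.0, "rz": -15.40, "claw": 0.0},
{"tx": 0.0040, "ty": 0.0490, "tz": 0.0, "rx": 0.0, "ry": 0.0, "rz": -16.80, "claw": 0.0},
```

Call:
{"fn": "apply_moves", "kwargs": {"increments": [{"tx": -0.0025, "ty": 0.0037, "tz": 0.0, "rx": 0.0, "ry": 0.0, "rz": -1.4, "claw": 0.0}, {"tx": -0.0045, "ty": 0.0077, "tz": 0.0, "rx": 0.0, "ry": 0.0, "rz": -2.8, "claw": 0.0}, {"tx": -0.006, "ty": 0.0119, "tz": 0.0, "rx": 0.0, "ry": 0.0, "rz": -4.2, "claw": 0.0}, {"tx": -0.007, "ty": 0.0163, "tz": 0.0, "rx": 0.0, "ry": 0.0, "rz": -5.6, "claw": 0.0}, {"tx": -0.0075, "ty": 0.0208, "tz": 0.0, "rx": 0.0, "ry": 0.0, "rz": -7.0, "claw": 0.0}, {"tx": -0.0074, "ty": 0.0252, "tz": 0.0, "rx": 0.0, "ry": 0.0, "rz": -8.4, "claw": 0.0}, {"tx": -0.0068, "ty": 0.0297, "tz": 0.0, "rx": 0.0, "ry": 0.0, "rz": -9.8, "claw": 0.0}, {"tx": -0.0056, "ty": 0.034, "tz": 0.0, "rx": 0.0, "ry": 0.0, "rz": -11.2, "claw": 0.0}, {"tx": -0.0039, "ty": 0.0382, "tz": 0.0, "rx": 0.0, "ry": 0.0, "rz": -12.6, "claw": 0.0}, {"tx": -0.0017, "ty": 0.0421, "tz": 0.0, "rx": 0.0, "ry": 0.0, "rz": -14.0, "claw": 0.0}, {"tx": 0.0009, "ty": 0.0457, "tz": 0.0, "rx": 0.0, "ry": 0.0, "rz": -15.4, "claw": 0.0}, {"tx": 0.004, "ty": 0.049, "tz": 0.0, "rx": 0.0, "ry": 0.0, "rz": -16.8, "claw": 0.0}]}}

```text
clock: 8.75
eef_pos: [584.7, -90.2, 171.3]
tool_rot: [-3.14, -0.001, 1.815]
force: [-2.2, -0.2, -2.2]
width: -0.2
```

```bash
python3 tq.py; python3 -c "
from path import *
rows(P(104),104,[104-5*i for i in range(1,9)])
print();rows(P(64),64,[64-3*i for i in range(1,11)])
"
```

```text
8.75 [584.7 -90.2 171.3] yaw 104.0 F [-2.2 -0.2 -2.2] Tz [-0.24  0.56 -0.01] axis 0.058 rxF 0.065 q7 0.35
{"tx": 0.0024, "ty": 0.0021, "tz": 0.0, "rx": 0.0, "ry": 0.0, "rz": -1.00, "claw": 0.0},
{"tx": 0.0050, "ty": 0.0040, "tz": 0.0, "rx": 0.0, "ry": 0.0, "rz": -2.00, "claw": 0.0},
{"tx": 0.0078, "ty": 0.0056, "tz": 0.0, "rx": 0.0, "ry": 0.0, "rz": -3.00, "claw": 0.0},
{"tx": 0.0107, "ty": 0.0070, "tz": 0.0, "rx": 0.0, "ry": 0.0, "rz": -4.00, "claw": 0.0},
{"tx": 0.0136, "ty": 0.0082, "tz": 0.0, "rx": 0.0, "ry": 0.0, "rz": -5.00, "claw": 0.0},
{"tx": 0.0167, "ty": 0.0090, "tz": 0.0, "rx": 0.0, "ry": 0.0, "rz": -6.00, "claw": 0.0},
{"tx": 0.0199, "ty": 0.0096, "tz": 0.0, "rx": 0.0, "ry": 0.0, "rz": -7.00, "claw": 0.0},
{"tx": 0.0231, "ty": 0.0100, "tz": 0.0, "rx": 0.0, "ry": 0.0, "rz": -8.00, "claw": 0.0},

{"tx": 0.0019, "ty": 0.0001, "tz": 0.0, "rx": 0.0, "ry": 0.0, "rz": -0.60, "claw": 0.0},
{"tx": 0.0038, "ty": 0.0000, "tz": 0.0, "rx": 0.0, "ry": 0.0, "rz": -1.20, "claw": 0.0},
{"tx": 0.0058, "ty": -0.0001, "tz": 0.0, "rx": 0.0, "ry": 0.0, "rz": -1.80, "claw": 0.0},
{"tx": 0.0077, "ty": -0.0004, "tz": 0.0, "rx": 0.0, "ry": 0.0, "rz": -2.40, "claw": 0.0},
{"tx": 0.0096, "ty": -0.0007, "tz": 0.0, "rx": 0.0, "ry": 0.0, "rz": -3.00, "claw": 0.0},
{"tx": 0.0114, "ty": -0.0011, "tz": 0.0, "rx": 0.0, "ry": 0.0, "rz": -3.60, "claw": 0.0},
{"tx": 0.0133, "ty": -0.0017, "tz": 0.0, "rx": 0.0, "ry": 0.0, "rz": -4.20, "claw": 0.0},
{"tx": 0.0151, "ty": -0.0023, "tz": 0.0, "rx": 0.0, "ry": 0.0, "rz": -4.80, "claw": 0.0},
{"tx": 0.0169, "ty": -0.0030, "tz": 0.0, "rx": 0.0, "ry": 0.0, "rz": -5.40, "claw": 0.0},
{"tx": 0.0186, "ty": -0.0038, "tz": 0.0, "rx": 0.0, "ry": 0.0, "rz": -6.00, "claw": 0.0},
```

Call:
{"fn": "apply_moves", "kwargs": {"increments": [{"tx": 0.0024, "ty": 0.0021, "tz": 0.0, "rx": 0.0, "ry": 0.0, "rz": -1.0, "claw": 0.0}, {"tx": 0.005, "ty": 0.004, "tz": 0.0, "rx": 0.0, "ry": 0.0, "rz": -2.0, "claw": 0.0}, {"tx": 0.0078, "ty": 0.0056, "tz": 0.0, "rx": 0.0, "ry": 0.0, "rz": -3.0, "claw": 0.0}, {"tx": 0.0107, "ty": 0.007, "tz": 0.0, "rx": 0.0, "ry": 0.0, "rz": -4.0, "claw": 0.0}, {"tx": 0.0136, "ty": 0.0082, "tz": 0.0, "rx": 0.0, "ry": 0.0, "rz": -5.0, "claw": 0.0}, {"tx": 0.0167, "ty": 0.009, "tz": 0.0, "rx": 0.0, "ry": 0.0, "rz": -6.0, "claw": 0.0}, {"tx": 0.0199, "ty": 0.0096, "tz": 0.0, "rx": 0.0, "ry": 0.0, "rz": -7.0, "claw": 0.0}, {"tx": 0.0231, "ty": 0.01, "tz": 0.0, "rx": 0.0, "ry": 0.0, "rz": -8.0, "claw": 0.0}]}}

```text
clock: 9.55
eef_pos: [607.7, -78.5, 171.0]
tool_rot: [-3.138, -0.002, 1.12]
force: [-3.7, 0.7, -2.8]
width: -0.3
```

```bash
python3 tq.py
```

```text
9.55 [607.7 -78.5 171. ] yaw 64.1 F [-3.7  0.7 -2.8] Tz [ 0.29  0.71 -0.02] axis 0.124 rxF 0.139 q7 -0.22
```

Call:
{"fn": "apply_moves", "kwargs": {"increments": [{"tx": 0.0019, "ty": 0.0001, "tz": 0.0, "rx": 0.0, "ry": 0.0, "rz": -0.6, "claw": 0.0}, {"tx": 0.0038, "ty": 0.0, "tz": 0.0, "rx": 0.0, "ry": 0.0, "rz": -1.2, "claw": 0.0}, {"tx": 0.0058, "ty": -0.0001, "tz": 0.0, "rx": 0.0, "ry": 0.0, "rz": -1.8, "claw": 0.0}, {"tx": 0.0077, "ty": -0.0004, "tz": 0.0, "rx": 0.0, "ry": 0.0, "rz": -2.4, "claw": 0.0}, {"tx": 0.0096, "ty": -0.0007, "tz": 0.0, "rx": 0.0, "ry": 0.0, "rz": -3.0, "claw": 0.0}]}}

```text
clock: 10.05
eef_pos: [617.6, -78.4, 171.1]
tool_rot: [-3.137, -0.002, 0.86]
force: [-1.7, 2.6, -2.0]
width: -0.3
```

```bash
python3 tq.py; python3 -c "
from path import *
rows(P(49),49,[49-3*i for i in range(1,9)])
print();rows(P(25),25,[25-3*i for i in range(1,7)])"
```

```text
10.05 [617.6 -78.4 171.1] yaw 49.3 F [-1.7  2.6 -2. ] Tz [0.52 0.6  0.01] axis 0.097 rxF 0.083 q7 -0.42
{"tx": 0.0019, "ty": -0.0004, "tz": 0.0, "rx": 0.0, "ry": 0.0, "rz": -0.60, "claw": 0.0},
{"tx": 0.0037, "ty": -0.0010, "tz": 0.0, "rx": 0.0, "ry": 0.0, "rz": -1.20, "claw": 0.0},
{"tx": 0.0055, "ty": -0.0016, "tz": 0.0, "rx": 0.0, "ry": 0.0, "rz": -1.80, "claw": 0.0},
{"tx": 0.0073, "ty": -0.0023, "tz": 0.0, "rx": 0.0, "ry": 0.0, "rz": -2.40, "claw": 0.0},
{"tx": 0.0091, "ty": -0.0031, "tz": 0.0, "rx": 0.0, "ry": 0.0, "rz": -3.00, "claw": 0.0},
{"tx": 0.0107, "ty": -0.0040, "tz": 0.0, "rx": 0.0, "ry": 0.0, "rz": -3.60, "claw": 0.0},
{"tx": 0.0124, "ty": -0.0050, "tz": 0.0, "rx": 0.0, "ry": 0.0, "rz": -4.20, "claw": 0.0},
{"tx": 0.0140, "ty": -0.0061, "tz": 0.0, "rx": 0.0, "ry": 0.0, "rz": -4.80, "claw": 0.0},

{"tx": 0.0015, "ty": -0.0012, "tz": 0.0, "rx": 0.0, "ry": 0.0, "rz": -0.60, "claw": 0.0},
{"tx": 0.0030, "ty": -0.0024, "tz": 0.0, "rx": 0.0, "ry": 0.0, "rz": -1.20, "claw": 0.0},
{"tx": 0.0044, "ty": -0.0037, "tz": 0.0, "rx": 0.0, "ry": 0.0, "rz": -1.80, "claw": 0.0},
{"tx": 0.0057, "ty": -0.0051, "tz": 0.0, "rx": 0.0, "ry": 0.0, "rz": -2.40, "claw": 0.0},
{"tx": 0.0070, "ty": -0.0066, "tz": 0.0, "rx": 0.0, "ry": 0.0, "rz": -3.00, "claw": 0.0},
{"tx": 0.0082, "ty": -0.0081, "tz": 0.0, "rx": 0.0, "ry": 0.0, "rz": -3.60, "claw": 0.0},
```

Call:
{"fn": "apply_moves", "kwargs": {"increments": [{"tx": 0.0019, "ty": -0.0004, "tz": 0.0, "rx": 0.0, "ry": 0.0, "rz": -0.6, "claw": 0.0}, {"tx": 0.0037, "ty": -0.001, "tz": 0.0, "rx": 0.0, "ry": 0.0, "rz": -1.2, "claw": 0.0}, {"tx": 0.0055, "ty": -0.0016, "tz": 0.0, "rx": 0.0, "ry": 0.0, "rz": -1.8, "claw": 0.0}, {"tx": 0.0073, "ty": -0.0023, "tz": 0.0, "rx": 0.0, "ry": 0.0, "rz": -2.4, "claw": 0.0}, {"tx": 0.0091, "ty": -0.0031, "tz": 0.0, "rx": 0.0, "ry": 0.0, "rz": -3.0, "claw": 0.0}, {"tx": 0.0107, "ty": -0.004, "tz": 0.0, "rx": 0.0, "ry": 0.0, "rz": -3.6, "claw": 0.0}, {"tx": 0.0124, "ty": -0.005, "tz": 0.0, "rx": 0.0, "ry": 0.0, "rz": -4.2, "claw": 0.0}, {"tx": 0.014, "ty": -0.0061, "tz": 0.0, "rx": 0.0, "ry": 0.0, "rz": -4.8, "claw": 0.0}]}}

```text
clock: 10.85
eef_pos: [632.4, -83.5, 171.1]
tool_rot: [-3.136, -0.002, 0.442]
force: [-1.4, 3.4, -2.0]
width: -0.4
```

```bash
python3 tq.py
```

```text
10.85 [632.4 -83.5 171.1] yaw 25.3 F [-1.4  3.4 -2. ] Tz [0.81 0.33 0.  ] axis 0.123 rxF 0.12 q7 -0.75
```

Still free, with about 191° turned. I'll carry on in small batches.

Call:
{"fn": "apply_moves", "kwargs": {"increments": [{"tx": 0.0015, "ty": -0.0012, "tz": 0.0, "rx": 0.0, "ry": 0.0, "rz": -0.6, "claw": 0.0}, {"tx": 0.003, "ty": -0.0024, "tz": 0.0, "rx": 0.0, "ry": 0.0, "rz": -1.2, "claw": 0.0}, {"tx": 0.0044, "ty": -0.0037, "tz": 0.0, "rx": 0.0, "ry": 0.0, "rz": -1.8, "claw": 0.0}, {"tx": 0.0057, "ty": -0.0051, "tz": 0.0, "rx": 0.0, "ry": 0.0, "rz": -2.4, "claw": 0.0}, {"tx": 0.007, "ty": -0.0066, "tz": 0.0, "rx": 0.0, "ry": 0.0, "rz": -3.0, "claw": 0.0}, {"tx": 0.0082, "ty": -0.0081, "tz": 0.0, "rx": 0.0, "ry": 0.0, "rz": -3.6, "claw": 0.0}]}}

```text
clock: 11.45
eef_pos: [641.2, -89.8, 171.0]
tool_rot: [-3.134, -0.001, 0.129]
force: [-0.4, 6.0, -2.7]
width: -0.1
```

```bash
python3 tq.py; python3 -c "
from path import *
for a in(7,-11,-29,-47,-65):
    print(a);rows(P(a),a,[a-3*i for i in range(1,7)])"
```

```text
11.45 [641.2 -89.8 171. ] yaw 7.4 F [-0.4  6.  -2.7] Tz [1.3  0.14 0.11] axis 0.301 rxF 0.193 q7 -0.99
7
{"tx": 0.0011, "ty": -0.0016, "tz": 0.0, "rx": 0.0, "ry": 0.0, "rz": -0.60, "claw": 0.0},
{"tx": 0.0021, "ty": -0.0032, "tz": 0.0, "rx": 0.0, "ry": 0.0, "rz": -1.20, "claw": 0.0},
{"tx": 0.0030, "ty": -0.0049, "tz": 0.0, "rx": 0.0, "ry": 0.0, "rz": -1.80, "claw": 0.0},
{"tx": 0.0039, "ty": -0.0066, "tz": 0.0, "rx": 0.0, "ry": 0.0, "rz": -2.40, "claw": 0.0},
{"tx": 0.0046, "ty": -0.0084, "tz": 0.0, "rx": 0.0, "ry": 0.0, "rz": -3.00, "claw": 0.0},
{"tx": 0.0053, "ty": -0.0102, "tz": 0.0, "rx": 0.0, "ry": 0.0, "rz": -3.60, "claw": 0.0},
-11
{"tx": 0.0006, "ty": -0.0018, "tz": 0.0, "rx": 0.0, "ry": 0.0, "rz": -0.60, "claw": 0.0},
{"tx": 0.0010, "ty": -0.0037, "tz": 0.0, "rx": 0.0, "ry": 0.0, "rz": -1.20, "claw": 0.0},
{"tx": 0.0014, "ty": -0.0056, "tz": 0.0, "rx": 0.0, "ry": 0.0, "rz": -1.80, "claw": 0.0},
{"tx": 0.0016, "ty": -0.0075, "tz": 0.0, "rx": 0.0, "ry": 0.0, "rz": -2.40, "claw": 0.0},
{"tx": 0.0018, "ty": -0.0094, "tz": 0.0, "rx": 0.0, "ry": 0.0, "rz": -3.00, "claw": 0.0},
{
[... 1038 characters left out ...]
"tz": 0.0, "rx": 0.0, "ry": 0.0, "rz": -3.00, "claw": 0.0},
{"tx": -0.0052, "ty": -0.0103, "tz": 0.0, "rx": 0.0, "ry": 0.0, "rz": -3.60, "claw": 0.0},
-65
{"tx": -0.0012, "ty": -0.0015, "tz": 0.0, "rx": 0.0, "ry": 0.0, "rz": -0.60, "claw": 0.0},
{"tx": -0.0024, "ty": -0.0030, "tz": 0.0, "rx": 0.0, "ry": 0.0, "rz": -1.20, "claw": 0.0},
{"tx": -0.0037, "ty": -0.0044, "tz": 0.0, "rx": 0.0, "ry": 0.0, "rz": -1.80, "claw": 0.0},
{"tx": -0.0051, "ty": -0.0057, "tz": 0.0, "rx": 0.0, "ry": 0.0, "rz": -2.40, "claw": 0.0},
{"tx": -0.0066, "ty": -0.0070, "tz": 0.0, "rx": 0.0, "ry": 0.0, "rz": -3.00, "claw": 0.0},
{"tx": -0.0081, "ty": -0.0082, "tz": 0.0, "rx": 0.0, "ry": 0.0, "rz": -3.60, "claw": 0.0},
```

Call:
{"fn": "apply_moves", "kwargs": {"increments": [{"tx": 0.0011, "ty": -0.0016, "tz": 0.0, "rx": 0.0, "ry": 0.0, "rz": -0.6, "claw": 0.0}, {"tx": 0.0021, "ty": -0.0032, "tz": 0.0, "rx": 0.0, "ry": 0.0, "rz": -1.2, "claw": 0.0}]}}

```text
clock: 11.65
eef_pos: [643.7, -92.4, 171.0]
tool_rot: [-3.133, -0.001, 0.024]
force: [0.8, 7.4, -3.2]
width: 0.1
```

```bash
python3 tq.py
```

```text
11.65 [643.7 -92.4 171. ] yaw 1.4 F [ 0.8  7.4 -3.2] Tz [ 1.45 -0.12  0.06] axis 0.279 rxF 0.222 q7 -1.07
```

Call:
{"fn": "apply_moves", "kwargs": {"increments": [{"tx": 0.0009, "ty": -0.0017, "tz": 0.0, "rx": 0.0, "ry": 0.0, "rz": -0.6, "claw": 0.0}, {"tx": 0.0018, "ty": -0.0034, "tz": 0.0, "rx": 0.0, "ry": 0.0, "rz": -1.2, "claw": 0.0}]}}

```text
clock: 11.85
eef_pos: [645.9, -95.3, 170.9]
tool_rot: [-3.132, -0.001, -0.08]
force: [0.8, 7.7, -2.3]
width: -0.2
```

```bash
python3 tq.py
```

```text
11.85 [645.9 -95.3 170.9] yaw -4.6 F [ 0.8  7.7 -2.3] Tz [ 1.59 -0.25  0.04] axis 0.292 rxF 0.252 q7 -1.15
```

Call:
{"fn": "apply_moves", "kwargs": {"increments": [{"tx": 0.0007, "ty": -0.0018, "tz": 0.0, "rx": 0.0, "ry": 0.0, "rz": -0.6, "claw": 0.0}, {"tx": 0.0014, "ty": -0.0036, "tz": 0.0, "rx": 0.0, "ry": 0.0, "rz": -1.2, "claw": 0.0}]}}

```text
clock: 12.05
eef_pos: [647.9, -98.4, 170.9]
tool_rot: [-3.132, -0.0, -0.184]
force: [2.0, 7.8, -3.6]
width: -0.0
```

```bash
python3 tq.py
```

```text
12.05 [647.9 -98.4 170.9] yaw -10.5 F [ 2.   7.8 -3.6] Tz [ 1.71 -0.51  0.07] axis 0.321 rxF 0.25 q7 -1.23
```

Call:
{"fn": "apply_moves", "kwargs": {"increments": [{"tx": 0.0006, "ty": -0.0018, "tz": 0.0, "rx": 0.0, "ry": 0.0, "rz": -0.6, "claw": 0.0}, {"tx": 0.001, "ty": -0.0037, "tz": 0.0, "rx": 0.0, "ry": 0.0, "rz": -1.2, "claw": 0.0}]}}

```text
clock: 12.25
eef_pos: [649.6, -101.6, 170.9]
tool_rot: [-3.131, -0.0, -0.288]
force: [4.4, 8.4, -5.1]
width: 0.1
```

```bash
python3 tq.py
```

```text
12.25 [ 649.6 -101.6  170.9] yaw -16.5 F [ 4.4  8.4 -5.1] Tz [ 1.84 -0.83  0.02] axis 0.276 rxF 0.255 q7 -1.31
```

Call:
{"fn": "apply_moves", "kwargs": {"increments": [{"tx": 0.0004, "ty": -0.0019, "tz": 0.0, "rx": 0.0, "ry": 0.0, "rz": -0.6, "claw": 0.0}, {"tx": 0.0006, "ty": -0.0038, "tz": 0.0, "rx": 0.0, "ry": 0.0, "rz": -1.2, "claw": 0.0}]}}

```text
clock: 12.45
eef_pos: [650.9, -105.1, 171.0]
tool_rot: [-3.13, -0.0, -0.393]
force: [4.5, 8.2, -3.3]
width: -0.1
```

```bash
python3 tq.py
```

```text
12.45 [ 650.9 -105.1  171. ] yaw -22.5 F [ 4.5  8.2 -3.3] Tz [ 1.92 -0.98  0.04] axis 0.312 rxF 0.275 q7 -1.39
```

Call:
{"fn": "apply_moves", "kwargs": {"increments": [{"tx": 0.0002, "ty": -0.0019, "tz": 0.0, "rx": 0.0, "ry": 0.0, "rz": -0.6, "claw": 0.0}, {"tx": 0.0003, "ty": -0.0038, "tz": 0.0, "rx": 0.0, "ry": 0.0, "rz": -1.2, "claw": 0.0}, {"tx": 0.0003, "ty": -0.0057, "tz": 0.0, "rx": 0.0, "ry": 0.0, "rz": -1.8, "claw": 0.0}]}}

```text
clock: 12.75
eef_pos: [652.1, -110.7, 171.1]
tool_rot: [-3.129, -0.0, -0.549]
force: [6.2, 8.5, -5.0]
width: -0.5
```

```bash
python3 tq.py; python3 -c "
from path import *
rows(P(-32),-32,[-32-3*i for i in range(1,4)])
rows(P(-41),-41,[-41-3*i for i in range(1,4)])
rows(P(-50),-50,[-50-3*i for i in range(1,4)])"
```

```text
12.75 [ 652.1 -110.7  171.1] yaw -31.5 F [ 6.2  8.5 -5. ] Tz [ 1.79 -1.16  0.05] axis 0.357 rxF 0.311 q7 -1.52
{"tx": -0.0001, "ty": -0.0019, "tz": 0.0, "rx": 0.0, "ry": 0.0, "rz": -0.60, "claw": 0.0},
{"tx": -0.0004, "ty": -0.0038, "tz": 0.0, "rx": 0.0, "ry": 0.0, "rz": -1.20, "claw": 0.0},
{"tx": -0.0007, "ty": -0.0057, "tz": 0.0, "rx": 0.0, "ry": 0.0, "rz": -1.80, "claw": 0.0},
{"tx": -0.0004, "ty": -0.0019, "tz": 0.0, "rx": 0.0, "ry": 0.0, "rz": -0.60, "claw": 0.0},
{"tx": -0.0010, "ty": -0.0037, "tz": 0.0, "rx": 0.0, "ry": 0.0, "rz": -1.20, "claw": 0.0},
{"tx": -0.0016, "ty": -0.0055, "tz": 0.0, "rx": 0.0, "ry": 0.0, "rz": -1.80, "claw": 0.0},
{"tx": -0.0007, "ty": -0.0018, "tz": 0.0, "rx": 0.0, "ry": 0.0, "rz": -0.60, "claw": 0.0},
{"tx": -0.0015, "ty": -0.0035, "tz": 0.0, "rx": 0.0, "ry": 0.0, "rz": -1.20, "claw": 0.0},
{"tx": -0.0024, "ty": -0.0052, "tz": 0.0, "rx": 0.0, "ry": 0.0, "rz": -1.80, "claw": 0.0},
```

Call:
{"fn": "apply_moves", "kwargs": {"increments": [{"tx": -0.0001, "ty": -0.0019, "tz": 0.0, "rx": 0.0, "ry": 0.0, "rz": -0.6, "claw": 0.0}, {"tx": -0.0004, "ty": -0.0038, "tz": 0.0, "rx": 0.0, "ry": 0.0, "rz": -1.2, "claw": 0.0}, {"tx": -0.0007, "ty": -0.0057, "tz": 0.0, "rx": 0.0, "ry": 0.0, "rz": -1.8, "claw": 0.0}]}}

```text
clock: 13.05
eef_pos: [652.3, -116.4, 171.4]
tool_rot: [-3.128, 0.0, -0.706]
force: [8.5, 9.0, -3.9]
width: 0.1
```

```bash
python3 tq.py
```

```text
13.05 [ 652.3 -116.4  171.4] yaw -40.4 F [ 8.5  9.  -3.9] Tz [ 1.81 -1.66  0.07] axis 0.437 rxF 0.368 q7 -1.64
```

Axis torque reads about 0.44 N m and F about 12.4 N, which is firm. I'll let go by backing off tangentially and then lifting.

Call:
{"fn": "apply_moves", "kwargs": {"increments": [{"tx": 0.007, "ty": 0.009, "tz": 0.0, "rx": 0.0, "ry": 0.0, "rz": 0.0, "claw": 0.0}, {"tx": 0.014, "ty": 0.018, "tz": 0.0, "rx": 0.0, "ry": 0.0, "rz": 0.0, "claw": 0.0}, {"tx": 0.021, "ty": 0.027, "tz": 0.0, "rx": 0.0, "ry": 0.0, "rz": 0.0, "claw": 0.0}, {"tx": 0.021, "ty": 0.027, "tz": 0.0, "rx": 0.0, "ry": 0.0, "rz": 0.0, "claw": 0.0}, {"tx": 0.021, "ty": 0.027, "tz": 0.045, "rx": 0.0, "ry": 0.0, "rz": 0.0, "claw": 0.0}, {"tx": 0.021, "ty": 0.027, "tz": 0.09, "rx": 0.0, "ry": 0.0, "rz": 0.0, "claw": 0.0}, {"tx": 0.021, "ty": 0.057, "tz": 0.13, "rx": 0.0, "ry": 0.0, "rz": 0.0, "claw": 0.0}, {"tx": 0.021, "ty": 0.097, "tz": 0.16, "rx": 0.0, "ry": 0.0, "rz": 0.0, "claw": 0.0}, {"tx": 0.021, "ty": 0.137, "tz": 0.16, "rx": 0.0, "ry": 0.0, "rz": 0.0, "claw": 0.0}, {"tx": 0.021, "ty": 0.137, "tz": 0.16, "rx": 0.0, "ry": 0.0, "rz": 0.0, "claw": 0.0}]}}

```text
clock: 14.05
eef_pos: [668.9, 20.7, 330.8]
tool_rot: [-3.137, 0.002, -0.7]
force: [-0.1, 1.0, -0.9]
width: 0.2
```

```bash
python3 tq.py; python3 - <<'E'
from h import *
a=get_image('scene')[185:285,172:272]; b=get_image('side')[175:275,290:390]
f=lambda x:cv2.resize(x,(400,400),interpolation=cv2.INTER_CUBIC)
cv2.imwrite('pics/p5.png',np.hstack([f(a),f(b)])[:,:,::-1])
E
```

```text
14.05 [668.9  20.7 330.8] yaw -40.1 F [-0.1  1.  -0.9] Tz [ 0.   -0.01  0.  ] axis 0.081 rxF 0.076 q7 -1.94
```

View pics/p5.png

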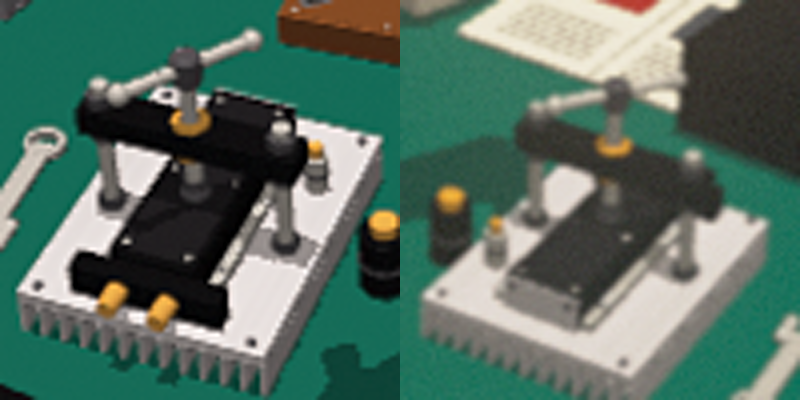

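```bash
python3 - <<'E'
from h import *
s,d=cam('scene'),cam('side')
S=lambda u,v:(172+u/4,185+v/4)
D=lambda u,v:(290+(u-400)/4,175+v/4)
a,b=[at(s,*S(*p),184)[:2] for p in((118,95),(255,40))];print(a,b,np.degrees(np.arctan2(*(b-a)[::-1])))
a,b=[at(d,*D(*p),184)[:2] for p in((535,114),(682,87))];print(a,b,np.degrees(np.arctan2(*(b-a)[::-1])))
q=[at(d,*D(*p),70)[:2] for p in((503,285),(579,318))];print('front',q); m=(q[0]+q[1])/2-[611,-117];print(m@[.9838,.179])
print('rear gap: stop', at(s,*S(120,245),70),at(s,*S(205,268),70))
E
```

```text
[ 657.61277175 -136.05909336] [565.80533606 -91.48360895] 154.10192470977336
[547.04102421 -94.62085885] [ 649.72546811 -150.15164635] -28.404108326001843
front [array([ 489.91234629, -115.89354785]), array([ 497.73198715, -182.46906133])]
-121.04000590674363
rear gap: stop [ 679.03368864 -130.60282867   70.        ] [668.17098563 -69.38659209  70.        ]
```

```bash
python3 - <<'E'
from h import *
A=np.array([[0.98364408,-0.17036878,-0.05847048],[0.18011144,0.93400401,0.3085391],[0.00204624,-0.31402386,0.94941289]])
c=(calibration('wrist')['camera_matrix'],A,np.array([477.4,-58.8,192.3]))
for nm,u,v,z in(('modFL',311,216,70),('modFLbot-ish',313,240,70),('plate',267,95,40),('plate2',269,225,40)):
    p=at(c,u,v,z)[:2]-[611,-117];print(nm,p@[.9838,.179],p@[-.179,.9838])
# overlay
d=cam('side');s=cam('scene');e=np.array([.9838,.179]);n=np.array([-.179,.9838])
W=lambda a,b,z:np.r_[np.array([611,-117])+a*e+b*n,z]
out=[]
for nm,cc,(x0,y0) in(('scene',s,(190,215)),('side',d,(310,215))):
    im=get_image(nm)[y0:y0+60,x0:x0+65]; im=cv2.resize(im,None,fx=6,fy=6,interpolation=cv2.INTER_CUBIC)
    def line(P,Q,col):
        t=[tuple(int(round(t)) for t in ((proj(cc,p)-[x0,y0]+.5)*6)) for p in(P,Q)]; cv2.line(im,*t,col,1)
    line(W(-108,-32,70),W(-108,32,70),(255,0,0));line(W(-118,-32,70),W(-118,32,70),(255,255,0))
    line(W(72,-32,70),W(72,32,70),(255,0,0));line(W(62,-32,70),W(62,32,70),(255,255,0))
    for q in((-130,-90,-130,90),(100,-90,100,90),(-130,90,100,90),(-130,-90,100,-90)): line(W(q[0],q[1],40),W(q[2],q[3],40),(0,0,255))
    out.append(im)
cv2.imwrite('pics/p6.png',np.hstack(out)[:,:,::-1])
E
```

```text
modFL -109.18049602545666 39.178000732002076
modFLbot-ish -107.99361533394327 28.18728419072204
plate -128.44476361405086 88.2739780830498
plate2 -128.41090209018648 23.820838941803576
```

View pics/p6.png

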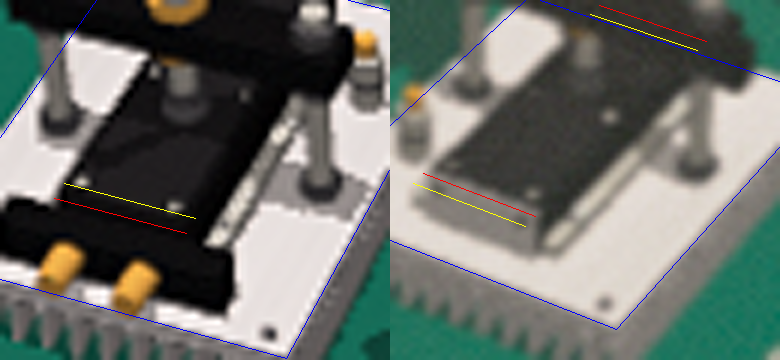

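The side view's front edge lies on the red "home" line, the wrist picture gives the front at x = -108.6 mm (home is -108), and the bystanders in view are undisturbed. I'll hand it in.

```bash
python3 -c "
from cell import *
print(finish_job())"
```

```text
the job is handed in; nothing more can be done
None
```

The module is home on the stop block, the clamp is wound to about 0.44 N m, and I handed the job in at about 14 s with the arm clear.

- **Module:** I pushed it with the closed fingers until it stopped moving and the push force climbed from about 7 to 16 N. A wrist picture then put its front end at x ≈ -108.6 mm (home is -108 mm). The final side view showed the front edge on the expected home line.
- **Clamp:** I wound the T-handle clockwise about 243° (0.68 turn), pushing one end of the bar with the closed fingers rather than gripping it. Free turning read about 0.12 N m, and I stopped at about 0.44 N m on the screw axis (about 12.4 N at the bar). Single torque readings scattered by about 0.03 N m. I then backed off and lifted away.
- **Checks that disagreed:** One rough pixel pick in the side view put the module front at -121 mm. I put that down to a misread edge, since the overlay and the wrist measurement both disagreed with it. The first move call was refused because not every field was filled in, and nothing moved.
- **Other things:** The attenuator, dummy load, wrench and brown look-alike showed no visible change in the last pictures. I didn't check the finned amplifier block, screwdriver, multimeter or tray again.

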